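Part two stuck loaf tins and set the freed one ready to fill

ROBOT

A 7-joint arm with a two-finger parallel gripper is mounted at the origin on the work surface; the furniture and walls round the work are solid. World frame = base frame: x ahead of the robot, y to its left, z up, the work surface at z = 0. Lengths are in m, angles in rad, forces in N, time in s.
With the tool pointing down it reaches from about 0.425 to 0.825 m from the base axis. Payload 3.6 kg.
Tool frame: the origin (TCP) lies on the centre line of the jaws, within the pads' length; the fingertips stand 8 mm ahead of it and the grasp point (between the pads) lies 11 mm behind it; z points along the fingers, y is the line along which they close (so a half turn about z gives the same grasp; the last joint's range is limited). The gripper opens to 85 mm and grips with 20 to 120 N. Pads are 22 mm wide; open, the fingers measure 114 mm over their backs; the gripper's body (76 mm by 85 mm) begins 54 mm behind the grasp point. The pads swing forward as they close: fully open they stand 13 mm farther back than shut.
Start: joints at [1.264, 0.615, -0.013, 1.423, 0.008, 1.103, -0.04], TCP at [0.18, -0.625, 0.239] pointing down, gripper open.
Joint ranges: [-3.12, 3.12], [-0.3, 2.06], [-1.34, 1.32], [0.26, 2.42], [-1.36, 4.5], [0.01, 1.98], [-2.84, 2.84]. Speed limits (rad/s): [2.79, 2.79, 3.14, 3.14, 3.14, 3.14, 3.14].

INTERFACE

Orientations are given as a unit quaternion [w, x, y, z].
In Python, from plant import state, snapshot, camera_info, job_done gives the robot as it stands.
- The arm moves only by the tool send_rows, never from a script. Its arguments are lists of equal length, an entry for each row: "dp": the shift along the tool's x, y, z in mm, a list of three; "turn": the turn about the tool's z in rad; "hand": the closure, from 0 (fully open) to 1 (shut). In form: {"dp": [[x, y, z], ...], "turn": [turn, ...], "hand": [hand, ...]}. A call has 1 to 20 rows; each row is the pose to reach, as a shift and turn from the pose commanded when the call began, along the tool's axes at that moment; what a row does not reach only later rows make up. A row lasts 1/12 s, in which the tool goes at most 41.7 mm and 7.16 degrees, less where a joint would pass 70% of its speed; a pose out of reach is approached as far as the arm can. A call with a gripper value outside its range is refused whole. The fingers move at their own pace and stop on an object; "newtons" is the grip in N (left out, the last holds). Time passes only in rows, so rows that repeat a pose let the fingers close. It gives the time, the measured TCP pose, the force, the opening and the grip force at its end, in the units of the state.
- state(): the state, without advancing time (a new reading comes with each control period).
- snapshot(name): name is "side" or "top" or "wrist"; returns the picture (384x512x3 uint8, red, green, blue); there is no depth.
- camera_info(name): a dict with "vertical_fov" (degrees; the focal length in pixels is half the picture's height over the tangent of half this angle, whatever the lens; pixels are square), "cx", "cy" (the principal point, pixels), "T" (4x4, takes a point from camera to world coordinates). Camera axes: x right, y up, looking along -z (the intrinsics and any distortion apply to the point x, -y, -z); pixel columns grow to the right and rows downward; lengths in m; the calibration is good to about 2 mm. A picture is of the moment at which its call begins: read the wrist's pose just before it. camera_info takes no time and is no camera call; for the wrist camera it gives the pose at the moment of the call.
- job_done(): hands the job in; it is judged then, once.
The state is a dict: "time_s": time; "joints": joint angles; "dq": joint speeds; "joint_torque": joint torques, N m; "tcp_pos": TCP position; "tool_rot": TCP orientation; "wrist_force": force on the tool from outside, world axes, zero at the start; "ft_torque": the same for the moment, N m; "width": opening from 0.0 (shut) to 1.0 (fully open); "finger_force": force on a finger pad.
Only numpy, scipy, OpenCV 4.12 (cv2) and the standard library are available. Lean on these libraries where they do the work, as an engineer would, in place of code of your own. Each camera call takes 0.05 s, during which the arm holds its last target. There are 200 camera calls.

TASK

Two loaf tins are stuck one over the other, mouth down. Slide the pair fully home into the parting fork, so that the lower tin's rim runs under the rails, then lift the outer tin off and leave the inner one in the fork. Turn the freed tin the right way up and stand it, mouth up, on the free half of the baking sheet, in line with the tin already there but not touching it, without disturbing the other things.

Things in the scene. Friction and masses are not known exactly. Their poses are not given: they have to be found in the camera images.
- outer_tin_centre (a point): Centre, half-way up, of the upper loaf tin of the stuck pair: steel, 70 mm high, 0.1-0.21 kg. z axis: mouth to closed base (up while mouth down); x along its length. Upright walls, two steps: 104 x 54 mm from the mouth to half-way, 98.4 x 48.4 (flat, good to grip) from there to the base. Flat rim 3 mm thick, 5 mm out all round: 114 x 64 overall. Lugs 2 mm proud near the corners
- inner_tin_centre (a point): Centre, half-way up, of the lower tin of the pair: same tin, same axes. Starts mouth down on the table, its narrow half inside the outer tin, whose rim rests on its lugs 35 mm above its own rim (pair 105 mm high, 1.4 mm play). Stuck: it comes along when the outer tin is lifted; they hold with 5 to 7 N, over twice its weight, for the first 12 mm, and are clear of each other after 35 mm
- parting_fork: Fixed pale board 235 x 106 x 12 mm with two steel rails along x; origin under its centre, z up. Way in: +x. Rails x -15 to 110 mm, webs 69 mm apart; their lips, 57 mm apart, lie 6.5 to 9.5 mm above the board: a rim on the board passes under, the outer tin's rim above. Mouth flares from x -15 to -49 mm. Against the end stop (10 mm high) a tin's centre is at x 52 mm, y 0
- baking_sheet: Dark steel baking sheet fixed on the table, 270 x 130 mm, floor 3 mm thick, rolled edge 12 mm high; origin at the centre of its underside, x along its length, z up. A tin already stands on its -x half; the +x half is free, with its middle at x 68 mm, y 0
- ready_tin: Tin of the same kind already standing mouth up on the -x half of the baking sheet, loose; origin at the centre of its base's underside, x along its length, z up; 70 mm high, rim on top 114 x 64 mm. To be left alone. (A tin of this kind also stands steadily on its end, on rim and base edge, 0.11 rad off square)
- jam_jar: Jam jar with yellow lid, 66 mm wide, 100 mm high, loose bystander; origin at the centre of its underside
- squeeze_bottle: White squeeze bottle with red pointed cap, 57 mm wide, 195 mm high, loose bystander; origin at the centre of its underside

How it is judged:
On the way, in this order (a step that is already met when the one before it is completed fails the run):
1. the stuck pair is home in the parting fork: inner tin mouth down on the board, within 10 mm of the end stop and between the rails, the outer tin still nested on it (x of inner_tin_centre in the frame of parting_fork between 0.042 and 0.057 m and y of inner_tin_centre in the frame of parting_fork between -0.008 and 0.008 m and z of inner_tin_centre in the frame of parting_fork between 0.043 and 0.053 m and angle between each of inner_tin_centre, outer_tin_centre's own z axis and vertical below 0.12 rad and distance between outer_tin_centre and inner_tin_centre below 0.04 m), for 0.2 s.
2. the outer tin is lifted clear of the inner one, at least 45 mm above its place, while the inner tin stays in the fork, within 15 mm of the end stop (x of inner_tin_centre in the frame of parting_fork between 0.037 and 0.057 m and y of inner_tin_centre in the frame of parting_fork between -0.008 and 0.008 m and z of inner_tin_centre in the frame of parting_fork between 0.043 and 0.053 m and angle between inner_tin_centre's own z axis and vertical below 0.12 rad and z of outer_tin_centre in the frame of parting_fork above 0.127 m), for 0.1 s.
At the end, for the whole second after the job is handed in: The outer tin rests mouth up and flat (0.08 rad) on the sheet's free half, its length along the sheet within 15 degrees, centre within 36 mm of the centre line and 45 to 88 mm from the middle, not touching the other tin; the inner tin is still mouth down in the fork, within 15 mm of the stop (x of inner_tin_centre in the frame of parting_fork between 0.037 and 0.057 m and y of inner_tin_centre in the frame of parting_fork between -0.008 and 0.008 m and z of inner_tin_centre in the frame of parting_fork between 0.043 and 0.053 m and angle between inner_tin_centre's own z axis and vertical below 0.12 rad and angle between outer_tin_centre's own z axis and vertical above 3.06 rad and x of outer_tin_centre in the frame of baking_sheet between 0.045 and 0.088 m and y of outer_tin_centre in the frame of baking_sheet between -0.036 and 0.036 m and z of outer_tin_centre in the frame of baking_sheet between 0.033 and 0.043 m and angle between the x axis of outer_tin_centre and the x axis of baking_sheet, either way round below 0.26 rad and contact force between outer_tin and ready_tin below 0.05 N and linear speed of each of outer_tin, inner_tin below 0.02 m/s).
It fails at once if the jam jar is pushed more than 20 mm or knocked over (distance of jam_jar from where it was at the start of the episode above 0.02 m or angle between jam_jar's own z axis and vertical above 0.3 rad).
It fails at once if the squeeze bottle is pushed more than 20 mm or knocked over (distance of squeeze_bottle from where it was at the start of the episode above 0.02 m or angle between squeeze_bottle's own z axis and vertical above 0.3 rad).
It fails at once if the tin already on the sheet is pushed more than 12 mm or tipped (distance of ready_tin from where it was at the start of the episode above 0.012 m or angle between ready_tin's own z axis and vertical above 0.15 rad).
It also fails if it takes over 70 s, if anything falls off the work surface, if the arm or the gripper's body presses on something with over 40 N, if the wrist force passes 120 N, or if a joint passes its speed limit or range.

## Working session

There is one attempt and no reset: what is moved stays moved. The work goes in short steps, Python scripts to look and compute and a tool call to move; the robot and the scene stay as the last step left them, time stands still between calls to the robot, and variables do not carry over. Pictures are saved under pics/ and viewed, at most 10 in all, crops included, and the job is handed in when it is done.

Besides the shell and the picture viewer there is one more tool, called after "Call:" as a command line: name --pt "numbers of a row" for each row, then --argument value for the rest. send_rows: Moves the arm, as the interface text tells. Its arguments: {"type":"object","properties":{"dp":{"type":"array","items":{"type":"array","items":{"type":"number"}}},"turn":{"type":"array","items":{"type":"number"}},"hand":{"type":"array","items":{"type":"number"}},"newtons":{"type":"number"}},"required":["dp","turn","hand"]}

```bash
ls; mkdir -p pics; python3 - <<'E'
from plant import *
import cv2,numpy as np
print(state())
for n in ("side","top","wrist"):
    i=camera_info(n);print(n,i)
a=snapshot("side");b=snapshot("top")
for n,x in(("side",a),("top",b)): cv2.imwrite(f"pics/{n}0.png",x[...,::-1])
E
```

```text
pics
{'time_s': 0.0, 'joints': array([ 1.26451412,  0.61594112, -0.01261589,  1.42492764,  0.00809329,
        1.10336596, -0.0403843 ]), 'dq': array([ 3.41524077e-04, -4.31730622e-04, -1.34122159e-03,  4.81541732e-04,
        1.25761670e-03, -1.21032843e-03, -6.37152684e-05]), 'joint_torque': array([-1.75377750e-04, -4.69224501e+01,  2.59166434e-01, -1.71036869e+01,
        9.94173257e-03,  9.58867371e-03,  5.74659637e-06]), 'tcp_pos': array([ 0.17929927, -0.62400367,  0.23811436]), 'tool_rot': array([-1.28104350e-03,  9.90224846e-01,  1.39474282e-01, -1.96537017e-04]), 'wrist_force': array([-0.92553876, -0.20798157, -0.52530199]), 'ft_torque': array([ 0.02679929,  0.03685768, -0.02579203]), 'finger_force': 0.0, 'width': 0.9977205618303113}
side {'vertical_fov': 51.814355801257356, 'cx': 257.74463790677817, 'cy': 192.14457658798753, 'T': array([[-9.99631906e-01,  1.18243689e-04, -2.71300477e-02,
         4.03766014e-01],
       [-1.99459750e-02, -6.81055878e-01,  7.31959732e-01,
         6.96164845e-01],
       [-1.83905288e-02,  7.32231437e-01,  6.80807543e-01,
         7.45254726e-01],
       [ 0.00000000e+00,  0.00000000e+00,  0.00000000e+00,
         1.00000000e+00]])}
top {'vertical_fov': 48.765586020224504, 'cx': 253.8870958437548, 'cy': 183.4438107127831, 'T': array([[ 0.01403942,  0.99457078, -0.10311089,  0.35922517],
       [-0.99984545,  0.01505506,  0.00907829, -0.04510391],
       [ 0.01058134,  0.1029675 ,  0.99462844,  1.10635275],
       [ 0.        ,  0.        ,  0.        ,  1.        ]])}
wrist {'vertical_fov': 64.66182438729719, 'cx': 257.33209839419516, 'cy': 187.02584765936774, 'T': array([[ 0.2761292 ,  0.92453936,  0.26263975,  0.24573895],
       [-0.96111974,  0.26596802,  0.07422838, -0.60525037],
       [-0.00122672, -0.27292487,  0.96203457,  0.37310544],
       [ 0.        ,  0.        ,  0.        ,  1.        ]])}
```

View pics/side0.png

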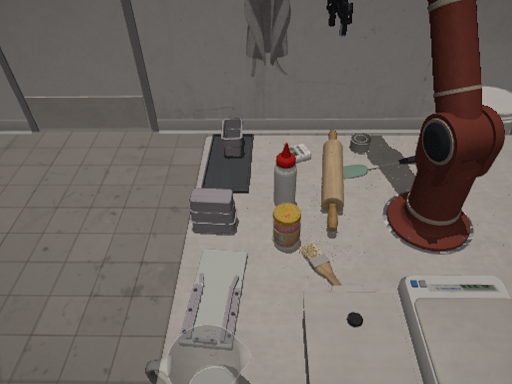

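View pics/top0.png

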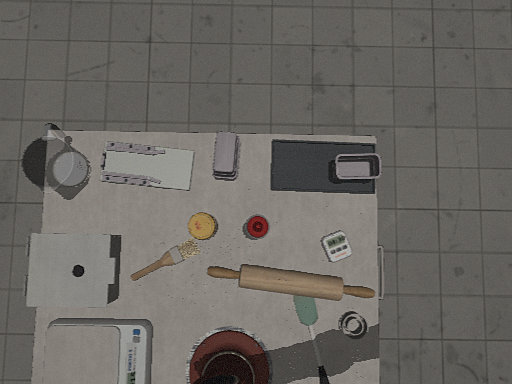

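The side view shows the fork at (215,300), the pair at (213,210), the sheet at (230,165), the jar at (287,228) and the bottle at (285,180). In the top view the fork is at (148,166), with its mouth facing right (world -y). The pair is at (226,153) with its length along world x. The sheet is at (325,165), with the ready tin on its right half.

```bash
cat > h.py <<'E'
import numpy as np,cv2
from plant import *
def ray(n,uv,info=None):
    i=info or camera_info(n); f=192/np.tan(np.radians(i["vertical_fov"])/2)
    uv=np.atleast_2d(uv).astype(float)
    d=np.c_[(uv[:,0]-i["cx"])/f,-(uv[:,1]-i["cy"])/f,-np.ones(len(uv))]@i["T"][:3,:3].T
    return i["T"][:3,3],d
def onz(n,uv,z,info=None):
    o,d=ray(n,uv,info); return o+d*((z-o[2])/d[:,2])[:,None]
def proj(n,P,info=None):
    i=info or camera_info(n); f=192/np.tan(np.radians(i["vertical_fov"])/2)
    p=(np.atleast_2d(P)-i["T"][:3,3])@i["T"][:3,:3]
    return np.c_[i["cx"]+f*p[:,0]/-p[:,2],i["cy"]-f*p[:,1]/-p[:,2]]
E
python3 - <<'E'
from h import *
a=cv2.imread("pics/top0.png")
c=cv2.resize(a[120:245,92:392],None,fx=2.6,fy=2.6,interpolation=cv2.INTER_CUBIC);cv2.imwrite("pics/topc.png",c)
print(onz("top",[[194,150],[103,142],[271,140],[378,190],[203,226],[258,226]],0.0).round(3))
E
```

```text
[[ 0.56   0.104  0.   ]
 [ 0.578  0.345  0.   ]
 [ 0.591 -0.099  0.   ]
 [ 0.462 -0.382  0.   ]
 [ 0.361  0.075  0.   ]
 [ 0.363 -0.067  0.   ]]
```

View pics/topc.png

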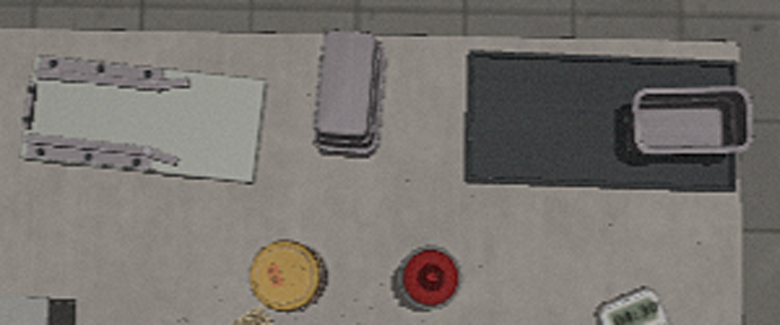

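```bash
cat >> h.py <<'E'
def rect(mask,n,z,info=None,box=None):
    m=mask.astype(np.uint8)
    if box: k=np.zeros_like(m);k[box[1]:box[3],box[0]:box[2]]=1;m=m*k
    m=cv2.morphologyEx(m,cv2.MORPH_OPEN,np.ones((3,3)))
    cs,_=cv2.findContours(m,cv2.RETR_EXTERNAL,cv2.CHAIN_APPROX_NONE)
    c=max(cs,key=cv2.contourArea)[:,0]
    P=onz(n,c,z,info)[:,:2]*1000
    (x,y),(w,h),a=cv2.minAreaRect(P.astype(np.float32))
    if w<h: w,h,a=h,w,a+90
    return (round(x,1),round(y,1)),(round(w,1),round(h,1)),round((a+90)%180-90,1),len(c)
E
python3 - <<'E'
from h import *
a=cv2.imread("pics/top0.png");v=cv2.cvtColor(a,cv2.COLOR_BGR2HSV)
for n,p in dict(board=(175,170),table=(240,200),top=(226,150),sheet=(300,165),jar=(203,226),rail=(120,148)).items(): print(n,a[p[1],p[0]],v[p[1],p[0]])
H,S,V=cv2.split(v)
print("sheet",rect(V<90,"top",.008,box=(262,130,385,200)))
b=a.astype(int)
print("board",rect(b[...,1]-b[...,2]>3,"top",.012,box=(98,135,200,195)))
print("top",rect((b[...,0]-b[...,1]>5),"top",.105,box=(205,125,245,190)))
print("jar",rect((H<30)&(S>100)&(V>120),"top",.1,box=(180,205,222,245)))
print("bot",rect(((H<8)|(H>172))&(S>120),"top",.15,box=(240,205,275,245)))
print("tin",rect((b[...,0]-b[...,1]>5),"top",.073,box=(325,145,390,190)))
E
```

```text
board [148 155 156] [ 26  13 156]
table [127 131 138] [ 11  20 138]
top [128 126 132] [170  12 132]
sheet [67 64 65] [130  11  67]
jar [ 79 136 163] [ 20 131 163]
rail [123 120 128] [169  16 128]
sheet ((521.0, -235.5), (272.9, 135.6), 88.5, 374)Traceback (most recent call last):
  File "<stdin>", line 7, in <module>
  File "h.py", line 19, in rect
    c=max(cs,key=cv2.contourArea)[:,0]
      ~~~^^^^^^^^^^^^^^^^^^^^^^^^
ValueError: max() iterable argument is empty
```

Call:
send_rows --pt "0 0 -40" --pt "30 -32 -70" --pt "60 -64 -70" --pt "90 -96 -70" --pt "120 -128 -70" --pt "150 -160 -70" --pt "180 -192 -70" --pt "210 -224 -70" --pt "240 -256 -70" --pt "270 -288 -70" --pt "300 -320 -70" --pt "330 -352 -70" --pt "360 -384 -70" --pt "390 -416 -70" --pt "420 -448 -70" --pt "450 -480 -70" --pt "480 -512 -70" --pt "510 -544 -70" --pt "540 -576 -70" --pt "583 -618 -70" --turn '[0, 0.02, 0.04, 0.06, 0.08, 0.1, 0.12, 0.14, 0.16, 0.18, 0.2, 0.22, 0.24, 0.26, 0.28, 0.28, 0.28, 0.28, 0.28, 0.28]' --hand '[0, 0, 0, 0, 0, 0, 0, 0, 0, 0, 0, 0, 0, 0, 0, 0, 0, 0, 0, 0]'

```text
time_s: 1.77
tcp_pos: [0.538, 0.0746, 0.309]
tool_rot: [0.0, 1.0, -0.0, -0.0]
wrist_force: [1.2, -0.7, 0.4]
width: 0.999
finger_force: 0.0
```

Call:
send_rows --pt "0 0 0" --pt "0 0 0" --pt "0 0 0" --turn '[0, 0, 0]' --hand '[0, 0, 0]'

```text
time_s: 2.02
tcp_pos: [0.5374, 0.072, 0.3086]
tool_rot: [0.001, 1.0, -0.0, -0.001]
wrist_force: [-0.3, -0.1, -0.8]
width: 1.002
finger_force: 0.0
```

```bash
python3 - <<'E'
from h import *
import pickle
i=camera_info("wrist");a=snapshot("wrist")[...,::-1]
cv2.imwrite("pics/w1.png",a);pickle.dump(i,open("w1.pkl","wb"))
s=state();print(s["time_s"],s["tcp_pos"],s["tool_rot"])
E
```

```text
2.0667 [0.53733191 0.07099762 0.30888513] [ 7.36571776e-04  9.99998876e-01 -1.11530190e-03 -6.79125369e-04]
```

View pics/w1.png

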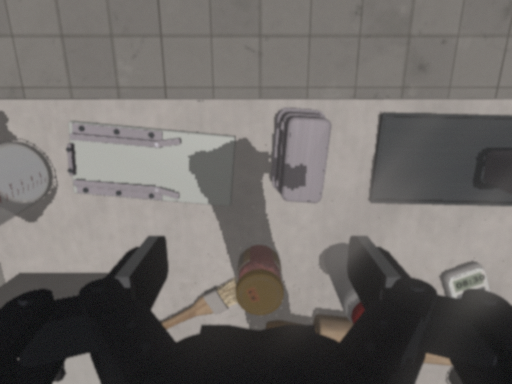

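The wrist view shows the fork at (152,164), with its rail screws near (81,129)…(151,194). The pair's top is at (305,155), the sheet corner is at (381,114), and the jar is at (260,285).

```bash
python3 - <<'E'
from h import *
import pickle
i=pickle.load(open("w1.pkl","rb"));a=cv2.imread("pics/w1.png").astype(int)
B,G,R=a[...,0],a[...,1],a[...,2]
pur=(B-G>3)&(G>70)
print("pairtop z105",rect(pur&(G>100),"w",.105,i,(283,105,335,205)))
print("sheet left/top edge",onz("w",[[381,114],[371,203],[505,116],[500,205]],.012,i).round(4)[:,:2])
pale=(G-B>-1)&(G>=R)&(G>150)
# board: right edge and rails
print("board corners",onz("w",[[236,136],[231,205]],.012,i).round(4)[:,:2])
# screws dark blobs
for y0,y1 in((124,140),(183,199)):
  for x0,x1 in((74,90),(108,126),(142,160)):
    p=a[y0:y1,x0:x1].sum(2);w=np.clip(np.percentile(p,50)-p-60,0,None).astype(float)
    ys,xs=np.mgrid[y0:y1,x0:x1];c=[(w*xs).sum()/w.sum(),(w*ys).sum()/w.sum()]
    print(np.round(c,1),onz("w",[c],.0215,i)[0,:2].round(4))
c=cv2.resize(a[95:215,45:345].astype(np.uint8),None,fx=2.6,fy=2.6,interpolation=cv2.INTER_CUBIC);cv2.imwrite("pics/w1c.png",c)
E
```

```text
pairtop z105 ((541.4, 17.1), (92.7, 43.4), -3.2, 461)
sheet left/top edge [[ 0.5886 -0.1004]
 [ 0.4584 -0.0999]
 [ 0.5858 -0.2732]
 [ 0.455  -0.2949]]
board corners [[0.5585 0.1011]
 [0.4555 0.1106]]
[ 81.2 128.2] [0.5703 0.3121]
[116.2 131.5] [0.5658 0.2648]
[150.8 134.8] [0.5613 0.2178]
[ 85.3 189.7] [0.4826 0.3201]
[118.3 192.4] [0.4784 0.2729]
[150.9 195.3] [0.474  0.2261]
```

View pics/w1c.png

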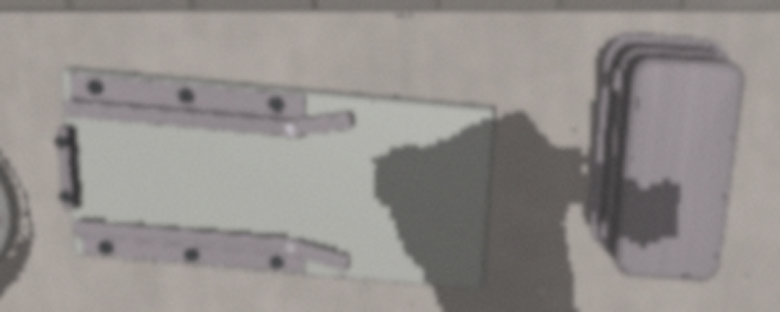

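```bash
python3 - <<'E'
from h import *
import pickle
i=pickle.load(open("w1.pkl","rb"))
c=np.array([[630,59],[744,64],[717,279],[608,272]])/2.6+[45,95]
P=onz("w",c,.105,i)[:,:2];print(P.round(4),P.mean(0).round(4),np.linalg.norm(np.diff(P,axis=0),axis=1).round(4))
for q,r in((3,0),(2,1)): d=P[r]-P[q];print("long yaw",np.degrees(np.arctan2(d[1],d[0])).round(1))
for q,r in((0,1),(3,2)): d=P[r]-P[q];print("short yaw+90",np.degrees(np.arctan2(d[1],d[0])).round(1)+90)
# top cam
t=np.array([[327,32],[377,38],[365,137],[314,133]])/2.6+[92,120]
P=onz("top",t,.105)[:,:2];print(P.mean(0).round(4),np.linalg.norm(np.diff(P,axis=0),axis=1).round(4))
for q,r in((3,0),(2,1)): d=P[r]-P[q];print("long yaw",np.degrees(np.arctan2(d[1],d[0])).round(1))
E
```

```text
[[ 0.5886  0.0385]
 [ 0.5866 -0.0094]
 [ 0.4913 -0.0035]
 [ 0.4947  0.046 ]] [0.5403 0.0179] [0.048  0.0954 0.0496]
long yaw -4.5
long yaw -3.6
short yaw+90 -2.5
short yaw+90 -3.9000000000000057
[0.5362 0.0159] [0.0466 0.0929 0.0468]
long yaw -5.9
long yaw -5.8
```

Call:
send_rows --pt "3 35 30" --pt "3 54 65" --pt "3 54 100" --pt "3 54 135" --pt "3 54 170" --pt "3 54 200" --pt "3 54 220" --pt "3 54 227" --pt "3 54 227" --pt "3 54 227" --pt "3 54 227" --pt "3 54 227" --pt "3 54 227" --pt "3 54 227" --pt "3 54 227" --pt "3 54 227" --turn '[0.03, 0.06, 0.075, 0.075, 0.075, 0.075, 0.075, 0.075, 0.075, 0.075, 0.075, 0.075, 0.075, 0.075, 0.075, 0.075]' --hand '[0, 0, 0, 0, 0, 0, 0, 0, 0, 1, 1, 1, 1, 1, 1, 1]' --newtons 60

```text
time_s: 3.4
tcp_pos: [0.542, 0.0183, 0.0842]
tool_rot: [0.0, 0.999, -0.038, 0.002]
wrist_force: [-1.0, -1.0, 6.3]
width: 0.558
finger_force: 61.6
```

Call:
send_rows --pt "0 0 -15" --pt "0 0 -40" --pt "0 0 -60" --pt "-5 -12 -60" --pt "-10 -24 -60" --pt "-15 -36 -60" --pt "-20 -48 -60" --pt "-25 -60 -60" --pt "-30 -72 -60" --pt "-35 -84 -60" --pt "-39 -93 -60" --pt "-39 -93 -60" --pt "-39 -93 -60" --pt "-39 -93 -60" --pt "-39 -93 -60" --pt "-39 -93 -60" --pt "-39 -93 -60" --pt "-39 -93 -60" --pt "-39 -93 -60" --turn '[0, 0, -0.1, -0.2, -0.32, -0.44, -0.56, -0.68, -0.8, -0.92, -1.04, -1.16, -1.28, -1.4, -1.5, -1.552, -1.552, -1.552, -1.552]' --hand '[1, 1, 1, 1, 1, 1, 1, 1, 1, 1, 1, 1, 1, 1, 1, 1, 1, 1, 1]'

```text
time_s: 4.98
tcp_pos: [0.5087, 0.1142, 0.1423]
tool_rot: [0.0, 0.74, 0.673, -0.0]
wrist_force: [0.1, -0.5, -2.4]
width: 0.555
finger_force: 63.0
```

```bash
python3 - <<'E'
from h import *
import pickle
s=state();print(s["tcp_pos"],s["tool_rot"],s["joints"].round(2),s["wrist_force"])
q=s["tool_rot"];print("yaw",np.degrees(2*np.arctan2(q[2],q[1])))
i=camera_info("wrist");a=snapshot("wrist")[...,::-1];b=snapshot("side")[...,::-1]
cv2.imwrite("pics/w2.png",a);pickle.dump(i,open("w2.pkl","wb"))
c=np.hstack([a[:,:,:],cv2.resize(b[130:350,140:310],None,fx=1.7,fy=1.745)]);cv2.imwrite("pics/c2.png",c);print(c.shape)
E
```

```text
[0.50869954 0.11416276 0.14230657] [ 4.31184207e-05  7.39994498e-01  6.72612886e-01 -2.15365147e-04] [ 0.15  0.61 -0.63  1.9   0.5   0.79 -0.85] [ 0.14021501 -0.51078976 -2.38873448]
yaw 84.53810315290384
(384, 801, 3)
```

View pics/c2.png

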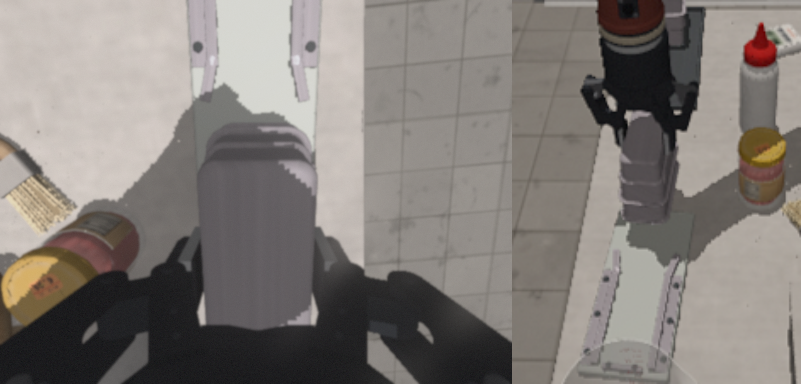

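The left half shows the pair held along the fork axis, with the first rail screws at (197,47) and (311,45). The side view confirms both tins are in the grip just before the fork.

```bash
python3 - <<'E'
from h import *
import pickle
i=pickle.load(open("w2.pkl","rb"))
S=onz("w",[[197,47],[311,45]],.0215,i)[:,:2];T=onz("w",[[201,170],[317,170]],.165,i)[:,:2]
u=np.array([.0932,.9957]);n=np.array([-.9957,.0932]);o=np.array([.518,.2225]);tcp=np.array([.5087,.1142])
for P in(S,T,tcp[None]): print(P.round(4),((P-o)@u).round(4),((P-o)@n).round(4),((P-o)@n).mean().round(4))
E
```

```text
[[0.4725 0.2271]
 [0.5605 0.2201]] [0.0004 0.0016] [ 0.0457 -0.0425] 0.0016
[[0.4916 0.1598]
 [0.5353 0.1556]] [-0.0649 -0.065 ] [ 0.0204 -0.0235] -0.0015
[[0.5087 0.1142]] [-0.1087] [-0.0008] -0.0008
```

Call:
send_rows --pt "0 -1.5 15" --pt "0 -1.5 30" --pt "0 -1.5 40" --pt "0 -1.5 45" --pt "0 -1.5 45" --pt "10 -1.5 45" --pt "20 -1.5 45" --pt "30 -1.5 45" --pt "40 -1.5 45" --pt "50 -1.5 45" --pt "60 -1.5 45" --pt "70 -1.5 45" --pt "80 -1.5 45" --pt "90 -1.5 45" --pt "90 -1.5 45" --turn '[0, 0, 0, 0, 0, 0, 0, 0, 0, 0, 0, 0, 0, 0, 0]' --hand '[1, 1, 1, 1, 1, 1, 1, 1, 1, 1, 1, 1, 1, 1, 1]'

```text
time_s: 6.33
tcp_pos: [0.5156, 0.2081, 0.0976]
tool_rot: [-0.001, 0.738, 0.674, 0.002]
wrist_force: [-0.4, 1.6, -3.4]
width: 0.56
finger_force: 62.9
```

Call:
send_rows --pt "8 0 0" --pt "16 0 0" --pt "24 0 0" --pt "32 0 0" --pt "40 0 0" --pt "48 0 0" --pt "56 0 0" --pt "60 0 0" --pt "62 0 0" --pt "64 0 0" --pt "66 0 0" --pt "68 0 0" --pt "70 0 0" --pt "70 0 0" --turn '[0, 0, 0, 0, 0, 0, 0, 0, 0, 0, 0, 0, 0, 0]' --hand '[1, 1, 1, 1, 1, 1, 1, 1, 1, 1, 1, 1, 1, 1]'

```text
time_s: 7.5
tcp_pos: [0.5226, 0.2743, 0.0975]
tool_rot: [-0.0, 0.739, 0.673, 0.0]
wrist_force: [-3.3, -0.8, -2.4]
width: 0.554
finger_force: 63.0
```

Call:
send_rows --pt "1 0 0" --pt "2 0 0" --pt "3 0 0" --pt "4 0 0" --pt "5 0 0" --pt "5 0 0" --turn '[0, 0, 0, 0, 0, 0]' --hand '[1, 1, 1, 1, 1, 1]'

```text
time_s: 8.0
tcp_pos: [0.523, 0.279, 0.0974]
tool_rot: [-0.0, 0.739, 0.673, 0.0]
wrist_force: [-2.0, -0.3, -3.9]
width: 0.555
finger_force: 62.9
```

Call:
send_rows --pt "1 0 0" --pt "2 0 0" --pt "3 0 0" --pt "4 0 0" --pt "4 0 0" --turn '[0, 0, 0, 0, 0]' --hand '[1, 1, 1, 1, 1]'

```text
time_s: 8.42
tcp_pos: [0.5232, 0.2806, 0.0974]
tool_rot: [0.001, 0.74, 0.673, -0.002]
wrist_force: [-3.1, -5.4, 1.4]
width: 0.553
finger_force: 63.5
```

```bash
python3 - <<'E'
from h import *
a=snapshot("wrist")[...,::-1];b=snapshot("side")[...,::-1];t=snapshot("top")[...,::-1]
c=np.hstack([cv2.resize(a[60:330,100:412],None,fx=1.28,fy=1.28),cv2.resize(b[210:354,160:300],(400,345))]);c=c[:345]
cv2.imwrite("pics/c3.png",c);print(c.shape);s=state();print(s["wrist_force"],s["tcp_pos"])
E
```

```text
Traceback (most recent call last):
ValueError: all the input array dimensions except for the concatenation axis must match exactly, but along dimension 0, the array at index 0 has size 346 and the array at index 1 has size 345
```

Call:
send_rows --pt "-2 0 1" --pt "-2 0 1" --pt "-2 0 1" --pt "-2 0 0" --pt "-2 0 -3" --pt "-2 0 -6" --pt "-2 0 -9" --pt "-2 0 -12" --pt "-2 0 -16" --pt "-2 0 -20" --pt "-2 0 -25" --pt "-2 0 -30" --pt "-2 0 -40" --pt "-2 0 -50" --pt "-2 0 -60" --pt "-2 0 -75" --pt "-2 0 -80" --pt "-2 0 -80" --turn '[0, 0, 0, 0, 0, 0, 0, 0, 0, 0, 0, 0, 0, 0, 0, 0, 0, 0]' --hand '[1, 1, 1, 1, 1, 1, 1, 1, 1, 1, 1, 1, 1, 1, 1, 1, 1, 1]'

```text
time_s: 10.07
tcp_pos: [0.5241, 0.2822, 0.1799]
tool_rot: [0.0, 0.739, 0.673, 0.003]
wrist_force: [0.8, 1.0, -2.2]
width: 0.555
finger_force: 63.3
```

```bash
python3 - <<'E'
from h import *
a=snapshot("wrist")[...,::-1];b=snapshot("side")[...,::-1]
c=np.hstack([cv2.resize(a[60:330,100:412],(400,346)),cv2.resize(b[190:354,150:310],(400,346))])
cv2.imwrite("pics/c3.png",c);s=state();print(s["wrist_force"],s["tcp_pos"],s["joints"].round(2))
E
```

```text
[-0.24810242  0.27653425 -2.4683757 ] [0.52310212 0.28088429 0.17758657] [-0.16  0.66 -0.62  1.66  0.45  0.97 -1.03]
```

View pics/c3.png

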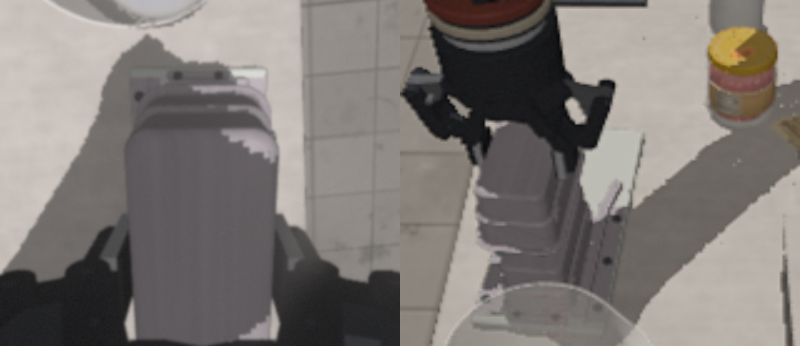

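```bash
python3 - <<'E'
from h import *
u=np.array([.0932,.9957]);n=np.array([-.9957,.0932]);c=np.array([.518,.2225])+.052*u
for nm,z,l,w in(("outer rim",.127,57,32),("outer base",.197,49,24),("inner rim home",.012,57,32),("inner rim if lifted",.092,57,32)):
    P=[np.r_[c+u*sx*l/1e3+n*sy*w/1e3,z] for sx,sy in((1,1),(1,-1),(-1,1))]
    q=proj("side",P);print(nm,((q-[150,190])*[400/160,346/164]).round())
E
```

```text
outer rim [[163. 254.]
 [ 74. 247.]
 [191. 144.]]
outer base [[144. 196.]
 [ 72. 191.]
 [172. 100.]]
inner rim home [[177. 320.]
 [ 96. 313.]
 [201. 214.]]
inner rim if lifted [[168. 276.]
 [ 81. 269.]
 [194. 166.]]
```

Matching the crop against projected positions, the outer rim is at about (480–560,245). The inner tin's rim is at home in the fork at about (490–577,315), so the tins are parted. Next I'll set the outer tin down in the gap, regrip it near its -y end, and roll it up against the board's end edge.

Call:
send_rows --pt "-35 0 0" --pt "-75 0 0" --pt "-115 0 0" --pt "-155 0 0" --pt "-195 0 0" --pt "-230 0 10" --pt "-240 0 40" --pt "-240 0 75" --pt "-240 0 105" --pt "-240 0 120" --pt "-240 0 125" --pt "-240 0 127" --pt "-240 0 128" --pt "-240 0 128" --turn '[0, 0, 0, 0, 0, 0, 0, 0, 0, 0, 0, 0, 0, 0]' --hand '[1, 1, 1, 1, 1, 1, 1, 1, 1, 1, 1, 1, 1, 1]'

```text
time_s: 11.33
tcp_pos: [0.5016, 0.0424, 0.0501]
tool_rot: [0.0, 0.739, 0.673, 0.001]
wrist_force: [-0.1, -0.2, -1.7]
width: 0.554
finger_force: 63.3
```

Call:
send_rows --pt "0 0 1" --pt "0 0 1" --pt "0 0 1" --pt "0 0 1" --pt "0 0 1" --pt "0 0 1" --pt "-12 0 0" --pt "-25 0 0" --pt "-25 0 0" --pt "-25 0 0" --pt "-25 0 0" --pt "-25 0 0" --pt "-25 0 0" --pt "-25 0 0" --pt "-25 0 0" --pt "-25 0 0" --turn '[0, 0, 0, 0, 0, 0, 0, 0, 0, 0, 0, 0, 0, 0, 0, 0]' --hand '[1, 0, 0, 0, 0, 0, 0, 0, 0, 1, 1, 1, 1, 1, 1, 1]' --newtons 20

```text
time_s: 12.67
tcp_pos: [0.4987, 0.0181, 0.0496]
tool_rot: [-0.0, 0.739, 0.673, 0.001]
wrist_force: [0.0, 2.2, 1.8]
width: 0.562
finger_force: 21.4
```

```bash
python3 - <<'E'
from h import *
import pickle
i=camera_info("wrist");a=snapshot("wrist")[...,::-1];b=snapshot("side")[...,::-1];pickle.dump(i,open("w4.pkl","wb"));cv2.imwrite("pics/w4.png",a)
c=np.hstack([a[:346,112:512],cv2.resize(b[130:330,140:330],(400,346))])
cv2.imwrite("pics/c4.png",c);s=state();print(s["wrist_force"],s["tcp_pos"],s["width"],s["finger_force"])
E
```

```text
[0.46438978 1.86969545 2.69548002] [0.49865373 0.01797424 0.04961542] 0.5634982972814635 21.425026953220367
```

View pics/c4.png

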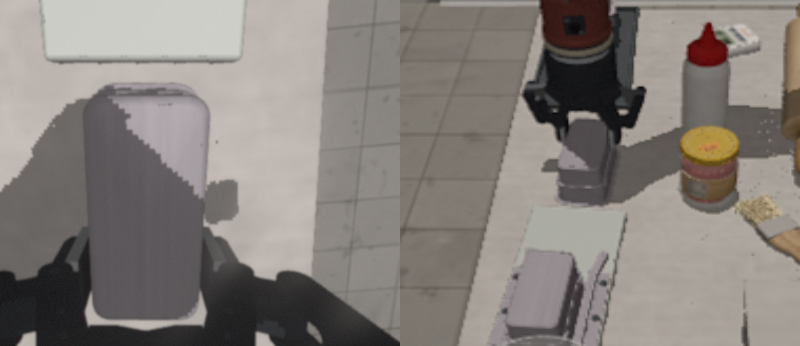

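The left half shows the tin gripped near its back end, its top face spanning rows 85–318. The board's end edge is at row 60. The right half shows the inner tin alone in the fork.

```bash
python3 - <<'E'
from h import *
import pickle
i=pickle.load(open("w4.pkl","rb"))
u=np.array([.0932,.9957]);n=np.array([-.9957,.0932]);o=np.array([.518,.2225])
for nm,p,z in(("front base",[260,94],.07),("back base",[260,319],.07),("rim front",[258,83],.003),("board",[257,59],.012),("boardL",[158,59],.012),("boardR",[354,59],.012)):
    P=onz("w",[p],z,i)[:,:2];print(nm,((P-o)@u*1e3).round(1),((P-o)@n*1e3).round(1))
P=state()["tcp_pos"][:2];print((P-o)@u*1e3,(P-o)@n*1e3)
E
```

```text
front base [-134.] [-0.7]
back base [-230.4] [-0.9]
rim front [-126.6] [-0.2]
board [-115.] [0.4]
boardL [-115.1] [52.7]
boardR [-115.] [-50.9]
-205.44936856812316 0.20128478202762964
```

Call:
send_rows --pt "4 0 0" --pt "8 0 0" --pt "11 0 0" --pt "12 0 -1" --pt "17 0 -5" --pt "23 0 -11" --pt "30 0 -17" --pt "37 0 -23" --pt "45 0 -28" --pt "53 0 -33" --pt "61 0 -37" --pt "69 0 -41" --pt "69 0 -41" --turn '[0, 0, 0, 0, 0, 0, 0, 0, 0, 0, 0, 0, 0]' --hand '[1, 1, 1, 1, 1, 1, 1, 1, 1, 1, 1, 1, 1]' --newtons 20

```text
time_s: 13.85
tcp_pos: [0.5048, 0.089, 0.0913]
tool_rot: [-0.001, 0.738, 0.674, 0.002]
wrist_force: [0.0, 0.2, -2.5]
width: 0.564
finger_force: 21.7
```

```bash
python3 - <<'E'
from h import *
a=snapshot("wrist")[...,::-1];b=snapshot("side")[...,::-1]
c=np.hstack([a[:346,112:512],cv2.resize(b[130:330,140:330],(400,346))])
cv2.imwrite("pics/c5.png",c);s=state();print(s["wrist_force"],s["tcp_pos"],s["width"],s["finger_force"])
E
```

```text
[ 0.73971472 -0.06102313 -1.85520878] [0.50515074 0.08756216 0.09069327] 0.5638124018612721 21.66051149368286
```

View pics/c5.png

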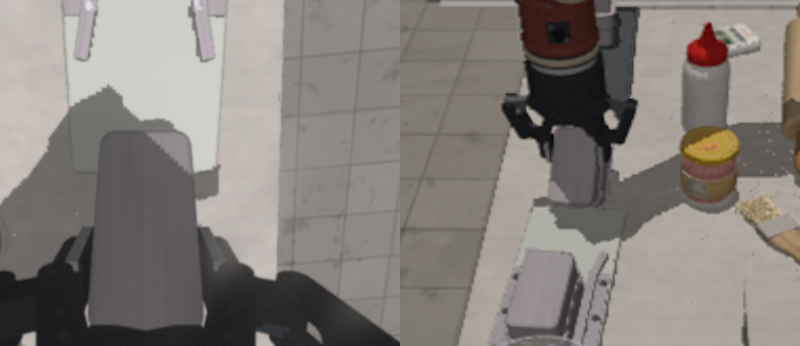

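The tin is rolling up: its base face now spans from row 132 (89 px wide) to row 325 (113 px wide), sloping down towards the fork.

```bash
cat >> h.py <<'E'
def span(l,r,row,w,i):
    """3D midpoint of an edge of known width w seen at columns l,r"""
    f=192/np.tan(np.radians(i["vertical_fov"])/2);d=f*w/(r-l)
    o,v=ray("w",[[(l+r)/2,row]],i);return o+v[0]*d
E
python3 - <<'E'
from h import *
u=np.array([.0932,.9957]);o=np.array([.518,.2225])
i=camera_info("wrist")
f=span(215,304,140,.046,i);b=span(202,315,315,.046,i)
for p in(f,b): print(((p[:2]-o)@u*1e3).round(1),(p[2]*1e3).round(1))
d=f-b;print(np.degrees(np.arctan2(-d[2],d[:2]@u)))
P=state()["tcp_pos"];print((P[:2]-o)@u*1e3,P)
E
```

```text
-86.0 68.4
-150.5 121.2
39.282377489466924
-135.55515881823368 [0.50515074 0.08756216 0.09069327]
```

Call:
send_rows --pt "9 0 -2" --pt "17 0 -4" --pt "26 0 -5" --pt "35 0 -5" --pt "44 0 -3" --pt "52 0 -1" --pt "60 0 2" --pt "68 0 5" --pt "73 0 8" --pt "77 0 10" --pt "77 0 10" --turn '[0, 0, 0, 0, 0, 0, 0, 0, 0, 0, 0]' --hand '[1, 1, 1, 1, 1, 1, 1, 1, 1, 1, 1]'

```text
time_s: 14.87
tcp_pos: [0.5119, 0.1635, 0.0798]
tool_rot: [-0.0, 0.739, 0.674, 0.0]
wrist_force: [0.3, -2.2, -2.3]
width: 0.563
finger_force: 24.1
```

```bash
python3 - <<'E'
from h import *
s=state();print(s["wrist_force"],s["tcp_pos"],s["width"],s["finger_force"])
u=np.array([.0932,.9957]);n=np.array([-.9957,.0932]);o=np.array([.518,.2225]);P=s["tcp_pos"][:2];print((P-o)@u*1e3)
i=camera_info("wrist");a=snapshot("wrist")[...,::-1];b=snapshot("side")[...,::-1]
cv2.imwrite("pics/w6.png",a);cv2.imwrite("pics/s6.png",b)
# purple mask vertical profile in the wrist picture: per-row extent between the fingers
q=a.astype(int);m=(q[...,0]-q[...,1]>2)&(q[...,1]>50)
for r in range(60,350,15):
    x=np.where(m[r,190:340])[0]
    print(r,(x.min()+190,x.max()+190,len(x)) if len(x) else None,q[r,258])
E
```

```text
[ 0.26224653 -2.20290477 -2.26735645] [0.51192359 0.16353425 0.07980308] 0.563479970943371 24.089206159114838
-59.27851581351597
60 (np.int64(190), np.int64(337), 147) [182 177 186]
75 (np.int64(190), np.int64(336), 147) [184 178 186]
90 (np.int64(190), np.int64(335), 145) [183 177 185]
105 (np.int64(190), np.int64(334), 139) [177 171 180]
120 (np.int64(191), np.int64(333), 97) [163 159 167]
135 (np.int64(190), np.int64(332), 47) [113 116 115]
150 (np.int64(194), np.int64(317), 21) [113 117 117]
165 (np.int64(191), np.int64(320), 19) [113 117 116]
180 None [111 115 115]
195 None [111 115 114]
210 (np.int64(221), np.int64(289), 21) [76 75 78]
225 (np.int64(222), np.int64(289), 25) [77 75 77]
240 (np.int64(214), np.int64(295), 30) [79 76 79]
255 (np.int64(208), np.int64(305), 42) [78 76 79]
270 (np.int64(204), np.int64(308), 50) [76 74 77]
285 (np.int64(203), np.int64(311), 54) [78 75 78]
300 (np.int64(196), np.int64(319), 54) [79 77 79]
315 (np.int64(197), np.int64(312), 89) [95 93 97]
330 (np.int64(256), np.int64(257), 2) [56 54 57]
345 None [27 24 26]
```

```bash
python3 - <<'E'
from h import *
u=np.array([.0932,.9957]);o=np.array([.518,.2225])
i=camera_info("wrist")
for l,r,row in((221,289,208),(222,289,225),(214,295,240),(208,305,255),(204,308,270),(203,311,285)):
    p=span(l,r,row,.0484,i);print(row,((p[:2]-o)@u*1e3).round(1),(p[2]*1e3).round(1))
E
python3 - <<'E'
import cv2,numpy as np
a=cv2.imread("pics/w6.png")[190:330,180:340]
g=cv2.cvtColor(a,cv2.COLOR_BGR2GRAY)
for r in range(5,140,12): print(r+190,' '.join(f"{v}" for v in g[r,20:140:5]))
E
```

```text
208 -63.7 11.6
225 -76.6 11.9
240 -70.4 49.5
255 -64.4 78.9
270 -66.2 90.0
285 -69.8 96.5
195 114 112 112 113 113 115 113 113 112 113 114 114 113 113 113 113 115 114 115 115 116 117 116 117
207 114 113 111 113 83 74 74 72 72 72 73 75 76 76 76 77 77 76 78 93 121 196 179 117
219 112 112 112 109 73 73 73 74 74 74 73 74 76 75 77 76 76 77 77 77 198 202 204 201
231 76 35 101 73 72 73 76 73 73 73 75 75 76 76 77 76 76 77 78 77 98 172 53 83
243 35 31 61 75 73 75 73 73 73 73 74 74 76 75 75 75 77 78 75 77 76 88 53 59
255 30 33 71 74 72 73 74 74 73 76 72 74 76 74 76 75 75 76 77 77 78 77 51 59
267 30 66 74 74 72 74 74 76 74 76 73 74 76 75 76 72 75 74 75 75 77 76 69 56
279 36 72 74 73 74 73 73 76 75 75 73 74 76 75 74 75 73 75 76 75 75 75 77 53
291 68 71 73 74 76 74 75 75 75 74 74 74 78 75 76 75 72 75 75 72 76 74 74 70
303 76 78 76 73 74 75 75 73 76 75 76 74 77 77 75 76 73 75 76 76 76 74 75 77
315 82 87 91 90 90 91 90 93 91 91 93 95 95 95 94 94 95 94 95 94 94 86 88 79
327 38 26 30 30 31 31 33 41 58 77 88 90 92 85 74 56 41 35 36 35 36 34 34 41
```

Call:
send_rows --pt "0 0 -15" --pt "0 0 -35" --pt "0 0 -50" --pt "-30 0 -50" --pt "-65 0 -50" --pt "-100 0 -50" --pt "-135 0 -50" --pt "-165 0 -50" --pt "-175 0 -45" --pt "-175 0 -20" --pt "-175 0 -5" --pt "-175 0 2" --pt "-175 0 5" --pt "-175 0 8" --pt "-175 0 11" --pt "-175 0 13" --pt "-175 0 15" --pt "-175 0 16" --pt "-175 0 16" --turn '[0, 0, 0, 0, 0, 0, 0, 0, 0, 0, 0, 0, 0, 0, 0, 0, 0, 0, 0]' --hand '[1, 1, 1, 1, 1, 1, 1, 1, 1, 1, 1, 1, 1, 1, 1, 1, 1, 1, 1]' --newtons 20

```text
time_s: 16.55
tcp_pos: [0.4981, -0.0071, 0.0672]
tool_rot: [0.0, 0.738, 0.674, 0.005]
wrist_force: [-1.0, 5.4, 9.9]
width: 0.561
finger_force: 26.6
```

```bash
python3 - <<'E'
from h import *
s=state();print(s["wrist_force"],s["tcp_pos"],s["width"],s["finger_force"])
a=snapshot("wrist")[...,::-1];b=snapshot("side")[...,::-1]
cv2.imwrite("pics/w7.png",a);cv2.imwrite("pics/s7.png",b)
g=cv2.cvtColor(a,cv2.COLOR_BGR2GRAY)
for r in range(150,330,12): print(r,' '.join(f"{v}" for v in g[r,200:320:5]))
E
```

```text
[-1.03507393  5.42142106  9.93825406] [ 0.49811585 -0.0070659   0.06721169] 0.5608048330107912 26.59451723098755
150 106 106 106 105 107 109 109 107 111 111 112 110 109 110 109 110 168 187 190 190 191 189 190 189
162 108 106 104 105 105 106 106 107 109 107 109 109 108 107 109 109 110 112 128 184 189 188 189 191
174 106 105 106 106 108 106 106 107 108 107 108 109 107 111 109 111 107 108 109 109 110 157 184 175
186 105 109 107 107 106 106 106 107 107 107 107 106 106 107 107 105 108 106 108 109 108 117 113 111
198 105 107 106 108 107 109 107 109 108 107 105 106 104 105 103 106 105 104 103 106 108 110 110 111
210 106 107 107 106 88 71 69 72 66 68 68 71 69 72 70 74 73 72 74 106 119 188 144 111
222 102 103 104 100 70 68 70 71 70 69 71 70 72 69 71 71 73 73 74 78 185 188 187 186
234 67 29 92 69 69 69 71 71 70 71 70 71 72 72 71 72 72 71 74 75 111 153 51 80
246 32 29 57 70 67 70 69 69 69 71 69 70 71 72 72 73 72 72 72 74 75 83 54 58
258 31 30 68 68 69 70 68 69 71 71 70 69 72 72 69 72 73 69 72 72 73 73 52 57
270 29 67 67 68 69 70 71 71 70 69 70 71 71 71 72 70 70 70 72 68 71 72 70 52
282 56 70 69 70 72 71 71 70 71 71 69 70 71 71 72 73 72 73 72 69 72 71 73 56
294 66 69 70 69 70 70 70 73 70 72 69 71 73 71 72 72 73 71 70 72 72 71 68 70
306 80 82 80 81 80 80 81 81 82 81 79 82 83 81 81 82 79 83 82 82 80 79 79 80
318 83 87 89 91 91 90 89 87 89 91 89 89 92 89 86 90 91 85 86 85 85 86 82 78
```

Call:
send_rows --pt "0 0 -1" --pt "0 0 -1" --pt "0 0 -1" --pt "0 0 -1" --pt "0 0 -1" --pt "0 0 -10" --pt "0 0 -30" --pt "0 0 -55" --pt "0 0 -75" --pt "-20 0 -80" --pt "-50 0 -80" --pt "-80 0 -80" --pt "-80 0 -80" --pt "-80 0 -80" --turn '[0, 0, 0, 0, 0, 0, 0, 0, 0, 0, 0, 0, 0, 0]' --hand '[0, 0, 0, 0, 0, 0, 0, 0, 0, 0, 0.5, 1, 1, 1]'

```text
time_s: 17.82
tcp_pos: [0.4876, -0.094, 0.1445]
tool_rot: [0.0, 0.741, 0.671, -0.0]
wrist_force: [-0.9, 0.9, 0.9]
width: 0.456
finger_force: 0.0
```

```bash
python3 - <<'E'
from h import *
s=state();print(s["tcp_pos"],s["width"])
a=snapshot("wrist")[...,::-1];b=snapshot("side")[...,::-1]
cv2.imwrite("pics/w8.png",a);cv2.imwrite("pics/s8.png",b)
c=np.hstack([a[:346,112:512],cv2.resize(b[100:280,150:321],(400,346))])
cv2.imwrite("pics/c8.png",c)
E
```

```text
[ 0.48756011 -0.09400303  0.14452266] 0.456393919334156
```

View pics/c8.png

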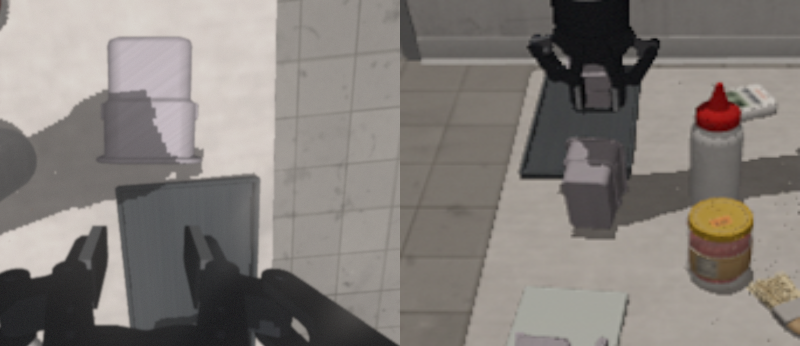

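The tin stands on its end in the gap, its base facing the fork. The end's narrow half is at rows 38–98, and its rim is at row 158, columns 209–315 of the full picture.

```bash
python3 - <<'E'
from h import *
u=np.array([.0932,.9957]);n=np.array([-.9957,.0932]);o=np.array([.518,.2225])
i=camera_info("wrist")
for p,z in(([209,158],.112),([315,158],.112),([220,38],.105),([303,38],.105)):
    P=onz("w",[p],z,i)[0,:2];print(P.round(4),((P-o)@u*1e3).round(1),((P-o)@n*1e3).round(1))
P=state()["tcp_pos"][:2];print((P-o)@u*1e3,(P-o)@n*1e3)
E
```

```text
[ 0.4647 -0.0502] -276.5 27.7
[ 0.5238 -0.0558] -276.5 -31.7
[0.4779 0.0114] -214.0 20.2
[0.5214 0.0073] -214.0 -23.4
-314.7117657221694 0.5707466486872502
```

Call:
send_rows --pt "0 2 0" --pt "0 2 15" --pt "0 2 30" --pt "0 2 40" --pt "7 2 40" --pt "14 2 40" --pt "20 2 40" --pt "24 2 40" --pt "28 2 40" --pt "32 2 40" --pt "36 2 40" --pt "40 2 40" --pt "44 2 40" --pt "48 2 40" --pt "52 2 40" --pt "56 2 40" --pt "60 2 40" --turn '[0, 0, 0, 0, 0, 0, 0, 0, 0, 0, 0, 0, 0, 0, 0, 0, 0]' --hand '[1, 1, 1, 1, 1, 1, 1, 1, 1, 1, 1, 1, 1, 1, 1, 1, 1]'

```text
time_s: 19.33
tcp_pos: [0.4956, -0.0315, 0.1043]
tool_rot: [-0.0, 0.74, 0.673, 0.0]
wrist_force: [-0.2, 0.6, 0.0]
width: 0.005
finger_force: 0.1
```

```bash
cat > d.py <<'E'
from h import *
import sys
s=state();print(s["time_s"],s["wrist_force"].round(1),s["tcp_pos"],s["width"])
a=snapshot("wrist")[...,::-1];cv2.imwrite(f"pics/w{sys.argv[1]}.png",a);b=snapshot("side")[...,::-1];cv2.imwrite(f"pics/s{sys.argv[1]}.png",b)
def art(im): 
    g=cv2.cvtColor(im,cv2.COLOR_BGR2GRAY)
    for r in g: print(''.join(" .:-=+*#%@"[min(9,v//22)] for v in r))
art(cv2.resize(b[120:250,180:310],(100,50),interpolation=cv2.INTER_AREA))
E
python3 d.py 9
```

```text
19.3333 [-0.2  0.6  0. ] [ 0.49563023 -0.03153393  0.1043001 ] 0.004997420504684103
+==========++========+---:.................:--:.-==========+++===================================+==
=======================::-----::::::::------::. :===================================================
======================-..:::::---------:::::::. .===================================================
======================-...:----::::::------:..   -==================================================
***********************:   ..:::-----:::....     +**************************************************
+++++++++++++++++++++++:                         :------=+++++++++++++++++++++++++++++++++++++++++++
+++++++++++++++++++++**-               .         :::::::-*##############################***#########
++++++++++++++++++++###=.            .           .----::=###########################################
++++++++++++++++++=*###+:     . .                .-----:*########################**#################
+++++++++++++++++++*###+.                         :----:*######################*=:.+########%%%#####
++++++
[... 3333 characters left out ...]
##########################*****++++=========+**##################*---==--------------:+#######
+++++##################################################################+-----=====---------:+*######
+++=+##################################################################+=----===----------:-*#######
+++=*##################################################################+=------==-----------=*###*##
++++*###################################################################+=---------------===-*####*#
++=*####################################################################*===-----------======****#**
++=*######################################################################+================+#**+**+*
```

Call:
send_rows --pt "4 0 0" --pt "8 0 0" --pt "12 0 0" --pt "16 0 0" --pt "19 0 0" --pt "22 0 0" --pt "25 0 0" --pt "28 0 0" --pt "30 0 0" --pt "32 0 0" --pt "34 0 0" --pt "36 0 0" --pt "36 0 0" --turn '[0, 0, 0, 0, 0, 0, 0, 0, 0, 0, 0, 0, 0]' --hand '[1, 1, 1, 1, 1, 1, 1, 1, 1, 1, 1, 1, 1]'

```text
time_s: 20.52
tcp_pos: [0.4991, 0.0044, 0.1044]
tool_rot: [-0.0, 0.739, 0.673, 0.0]
wrist_force: [0.3, 0.4, 0.6]
width: 0.0
finger_force: 0.0
```

```bash
python3 d.py 10
```

```text
20.5167 [0.3 0.4 0.6] [0.49909308 0.00435315 0.10440309] 0.00011583123800787015
+++++==++++++++++++-.......    ...............-+=======++++++++++======+=+==+++===+++===+====+++++++
===================-.........................:-+====================================================
===================-........................:-=*====================================================
====================-:.....................--:=*+====================================+++=+++++++++==
********************=--::.............::---:..:*******##*****************************##*************
++++++++++++++++++++=.::------------------:::..+--------=+++++++++++++++++++++++++++++++++++++++++++
++++++++++++++++++++: .::::::::::::::::::--:.  =::::::::-###########################################
++++++++++++++++++++: ..::--------------:..    ..:-----:=###########################################
+++++++++++++++++++*=.    ...:::::::.....      ...-----:*########################**#################
+++++++++++++++++++*+.     .   ... .           ...-----:*#######################=:.+########%%%%####
++++++++++
[... 3329 characters left out ...]
##################*-==========++++=--:-==================+*######*---===-------------:+#######
+++++###################*=-------------------=============-+*##########+-----=====----------+#######
+++++####################*=---------------::==============*############+=----===------------*#######
++++*#####################*---------------:-==========+*###############+=-----===-----------=*###*##
++++*######################=--------------:-=====++**###################+=---------------===-*######
++=*######################+----------------=--+#########################*====----------=====+****#**
++=*#####################*==+====++==-===+==--*###########################+================+#*****+*
```

The tin has gone over and is lying mouth up. I'll raise the tool and measure it.

Call:
send_rows --pt "0 0 -40" --pt "0 0 -80" --pt "0 0 -120" --pt "0 0 -150" --pt "0 0 -150" --pt "0 0 -150" --turn '[0, 0, 0, 0, 0, 0]' --hand '[0, 0, 0, 0, 0, 0]'

```text
time_s: 21.12
tcp_pos: [0.4998, 0.0037, 0.256]
tool_rot: [0.002, 0.74, 0.673, 0.001]
wrist_force: [0.1, 0.1, -0.4]
width: 0.85
finger_force: 0.0
```

```bash
python3 - <<'E'
from h import *
import pickle
i=camera_info("wrist");a=snapshot("wrist")[...,::-1];cv2.imwrite("pics/w11.png",a);pickle.dump(i,open("w11.pkl","wb"))
t=snapshot("top")[...,::-1];cv2.imwrite("pics/t11.png",t)
print(state()["tcp_pos"])
u=np.array([.0932,.9957]);o=np.array([.518,.2225])
P=[np.r_[o+u*x/1e3,.07] for x in(-224,-167,-110)];print(proj("w",P,i).round())
g=cv2.cvtColor(a,cv2.COLOR_BGR2GRAY)
for r in cv2.resize(g[40:300,150:380],(100,55),interpolation=cv2.INTER_AREA): print(''.join(" .:-=+*#%@"[min(9,v//24)] for v in r))
E
```

```text
[0.49813532 0.00318179 0.25335837]
[[254. 171.]
 [254. 117.]
 [254.  58.]]
%%%%########%%%%###%%%%###%%%%%%%%%%%%%%%%%%%%%%%%%%%%%%%%%%%%%%##################++++++++++++++++++
%%%%%%%##%%%%#####%#######%%%%%%%%%%%%%%%%%%%%%%%%%%%%%%%%%%%%%%##################*+++++++++++++++++
#%%%%%%####%%#############%%%%%%%%%%%%%%%%%%%%%%%%%%%%%%%%%%%%%%##################*+++++++++++++++++
%%%#######################%%%%%%%%%%%%%%%%%%%%%%%%%%%%%%%%%%%%%%##################*+++++++++++++++++
%%%%%%%%%%################%%%%%%%%%%%%%%%%%%%%%%%%%%%%%%%%%%%%%%##################*+++++++++++++++++
%%%%%%%%%%%###############%%%%%%%%%%%%%%%%%%%%%%%%%%%%%%%%%%%%%%##################*+++++++++++++++++
######%%%##################*********#############*#***###******###################++++++++++++++++++
%%#####%%%%%######################*#*==================+*#########################++++++++++++++++++
########%%%########################+-===================-+########################*+++++++++++++++++
######%#%%######################***=-=-=+************+-=-=*########%##############*+++++++++++++++++
*##############
[... 3829 characters left out ...]
........=##%####################=----------------------------------------::::::::.....:-----:.
=:...........:*#######################=-----------------------------------------:::::.......-==-:...
-:..........:+########################+----------------------------------------+=:..........:--:....
...........:+#########################*--------------------------------------:-**=:.................
..........:=##########################*=-------------------------------------:-*#*-.................
..........=############################=-------------------------------------:-+##*-................
.........-########%####################=-------------------------------------:-+###*-...............
```

The text rendering shows the tin mouth up. Its rim spans columns 229–283 and rows 73–174.

```bash
python3 - <<'E'
from h import *
import pickle
i=pickle.load(open("w11.pkl","rb"));a=cv2.imread("pics/w11.png");b=a.astype(int)
u=np.array([.0932,.9957]);n=np.array([-.9957,.0932]);o=np.array([.518,.2225])
g=cv2.GaussianBlur(cv2.cvtColor(a,cv2.COLOR_BGR2GRAY),(3,3),0)
m=(b[...,0]-b[...,1]>1)
for r in range(68,184,8): 
    print(r,''.join('#' if v else '.' for v in m[r,220:292]), g[r,270:292:3])
for c in(245,255,265): print(c,g[64:84:2,c],g[160:186:2,c])
for nm,p in dict(TL=(231,73),TR=(280,73),BL=(229,160),BR=(283,160),top=(256,73),bot=(256,174)).items():
    P=onz("w",[p],.07,i)[0,:2];print(nm,((P-o)@u*1e3).round(1),((P-o)@n*1e3).round(1))
P=state()["tcp_pos"][:2];print((P-o)@u*1e3,(P-o)@n*1e3)
E
```

```text
68 .................#####.#####################.#######.................... [179 178 176 181 185 185 185 184]
76 .......###########.#####.#.##..#..#.######.#..#.######.############..... [ 94  91  91 126 170 170 179 185]
84 ......############..###################################..##...######.... [157 126  91  92 114 172 173 188]
92 ......####.#..#...#####################################.#.#...######.... [170 148  87  84 121 173 172 185]
100 .......##.##...#..#####################################..###########.... [169 137  88  90 124 173 173 190]
108 ......#####....##########################################....#######.... [169 143  86  82 128 172 168 187]
116 .......#.####.#.##########################################.#.######..... [169 134  92  81 122 172 181 190]
124 .......#####.#.###.####.################################.##########..... [169 137  80  79 136 171 181 190]
132 .......#####...#.####.################################.############..... [ 97  91  92  84 142 166 118 111]
140 .......#####...##.###########################...#####.#.##..#######..... [ 96  90  78  81 142 161 115
[... 293 characters left out ...]
####....... [ 90  89  84  80 100 127 187 190]
172 ...........#####.###..##..#..###.#..........#....##############......... [ 98 104 130 166 170 183 189 191]
180 ........................................................................ [182 184 188 188 187 186 187 187]
245 [211 202 177 175 165 113  94 108  99 127] [ 78  77  83  84  77  77  81  92  99 128 173 185 187]
255 [212 202 177 174 159 110  95 110 100 134] [ 80  77  83  86  79  79  82  90  98 130 178 190 191]
265 [212 205 180 170 153 108  94 109 101 133] [ 81  79  87  87  81  80  93 136 165 168 182 188 188]
TL -124.0 22.9
TR -124.1 -25.8
BL -211.7 27.3
BR -211.8 -30.6
top -124.1 -1.9
bot -227.2 -1.6
-220.2265285545207 -0.6611975722728494
```

Call:
send_rows --pt "23 2 0" --pt "46 2 20" --pt "46 2 60" --pt "46 2 100" --pt "46 2 140" --pt "46 2 170" --pt "46 2 188" --pt "46 2 195" --pt "46 2 196" --pt "46 2 196" --pt "46 2 196" --pt "46 2 196" --pt "46 2 196" --pt "46 2 196" --pt "46 2 196" --turn '[0, 0, 0, 0, 0, 0, 0, 0, 0, 0, 0, 0, 0, 0, 0]' --hand '[0, 0, 0, 0, 0, 0, 0, 0, 0, 1, 1, 1, 1, 1, 1]' --newtons 60

```text
time_s: 22.47
tcp_pos: [0.5059, 0.0497, 0.0598]
tool_rot: [0.001, 0.74, 0.673, 0.001]
wrist_force: [-1.6, -0.1, 7.4]
width: 0.717
finger_force: 64.7
```

```bash
python3 - <<'E'
from h import *
t=np.array([[634,88],[752,90],[750,152],[632,156],[693,121]])/2.6+[92,120]
print(onz("top",t,.073)[:,:2].round(4));print(state()["tcp_pos"],state()["width"]*85)
E
```

```text
[[ 0.5431 -0.2564]
 [ 0.5429 -0.3691]
 [ 0.4834 -0.3662]
 [ 0.4779 -0.2541]
 [ 0.5122 -0.3123]]
[0.50586891 0.04971462 0.05984212] 60.969076291432344
```

Call:
send_rows --pt "0 0 -20" --pt "0 0 -45" --pt "-15 2 -60" --pt "-45 7 -60" --pt "-75 12 -60" --pt "-105 18 -60" --pt "-135 23 -60" --pt "-165 28 -60" --pt "-190 33 -60" --pt "-205 35 -60" --pt "-210 36 -60" --pt "-210 36 -60" --pt "-210 36 -45" --pt "-210 36 -30" --pt "-210 36 -18" --pt "-210 36 -12" --pt "-210 36 -9" --pt "-210 36 -9" --turn '[0, 0, 0, -0.02, -0.04, -0.06, -0.076, -0.076, -0.076, -0.076, -0.076, -0.076, -0.076, -0.076, -0.076, -0.076, -0.076, -0.076]' --hand '[1, 1, 1, 1, 1, 1, 1, 1, 1, 1, 1, 1, 1, 1, 1, 1, 1, 1]'

```text
time_s: 23.97
tcp_pos: [0.5214, -0.1621, 0.0669]
tool_rot: [-0.001, 0.713, 0.701, -0.0]
wrist_force: [-0.5, -0.3, -2.2]
width: 0.719
finger_force: 66.2
```

Now I'll lower the last few mm, release and back off.

Call:
send_rows --pt "0 0 1" --pt "0 0 2" --pt "0 0 3" --pt "0 0 4" --pt "0 0 4" --pt "0 0 4" --pt "0 0 4" --pt "0 0 4" --pt "0 0 4" --pt "0 0 4" --pt "0 0 -20" --pt "0 0 -50" --pt "0 0 -85" --pt "0 0 -120" --pt "0 0 -150" --pt "0 0 -170" --pt "0 0 -170" --pt "0 0 -170" --turn '[0, 0, 0, 0, 0, 0, 0, 0, 0, 0, 0, 0, 0, 0, 0, 0, 0, 0]' --hand '[1, 1, 1, 1, 1, 0, 0, 0, 0, 0, 0, 0, 0, 0, 0, 0, 0, 0]'

```text
time_s: 25.47
tcp_pos: [0.5218, -0.1631, 0.2383]
tool_rot: [0.001, 0.713, 0.701, 0.0]
wrist_force: [0.3, -0.3, -0.1]
width: 1.006
finger_force: 0.0
```

```bash
python3 - <<'E'
from h import *
i=camera_info("wrist");a=snapshot("wrist")[...,::-1];cv2.imwrite("pics/w12.png",a);s=snapshot("side")[...,::-1];cv2.imwrite("pics/s12.png",s)
def art(b,w,h):
    g=cv2.cvtColor(b,cv2.COLOR_BGR2GRAY)
    for r in cv2.resize(g,(w,h),interpolation=cv2.INTER_AREA): print(''.join(" .:-=+*#%@"[min(9,v//24)] for v in r))
art(a[30:330,110:400],110,55)
c=np.array([.5224,-.163,.073]);print(proj("w",[c,c+[0,.057,0],c-[0,.057,0],c+[.032,0,0],c-[.032,0,0]],i).round())
art(s[240:350,170:260],70,42)
E
```

```text
################%%%%%##############%%%#############%####%%%%%%%%%%%#%%%%%%%#########***+++++++++++++++++++++++
#################%%#################%%%######%%%%%%%%%%%#%%%%#%%%%%#%%%%%%%%####%%##***+++++++++++++++++++++++
++*##%%#####################################%%%%%%%%%%%%%###########################*+*+++++++++++++++++++++++
--===+####################################%%%%%%%%#%%%%##%%##%######################***+++++++++++++++++++++++
------=+#############%%%###################%%%%%%%%%%%%%%%%###%%%%%%%###############*+++++++++++++++++++++++++
--------=*############%###################%%%%%%%%%%%%%%#####%%%%%%%################*+++++++++++++++++++++++++
---------=*###############################%%%%%%%%%%#%#####%%#######################**++++++++++++++++++++++++
----------=##############################%%%%%%%%%%%%%%####%%#######%%%%%%%%%%%#%%##+*++++++++++++++++++++++++
-----------+#############################%%%%%%%%%%%%%%%%###########%%%%%%%#####%%%#**++++++++++++++++++++++++
-----------*##############################%%#######################%%%%%%%%%%%%%%%%#*++++++++++++++++
[... 7352 characters left out ...]
*++++++=----================+=:-+++=+++++=+******************
*********++++++++++==========--===-===-=+**+=+++++=+******************
*********+--++++=------==-----=====----=+++++*++++-+******************
********++====++=----------------------=++===++*+==*******************
********++====+====-------------------==++===--==++*******************
******+=+++=========--==========---====+++=+====+=+*******************
*****+++++++++++++==--==========--===++====+++++==+++*****************
***++++==========+===================+++===+++++=+++++****************
**+++++=============================++++++++++++=++++++***************
++=+++++++++++++++++++++++=======================++++++***************
```

The tin sits upright on the sheet where intended, with a clear gap to the ready tin, and the inner tin is still in the fork. I'm handing the job in.

```bash
python3 -c "
from plant import *
print(job_done())"
```

```text
the job is handed in; nothing more can be done
None
```

I handed the job in at about 25.5 s of the 70 s, with no verdict returned: the last camera images show the freed outer tin mouth up on the sheet's free half, clear of the ready tin, and the inner tin still home in the fork.

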